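# Nudge two disc weights home into their tray pockets

### The job

Two flat steel disc weights lie loose on top of the wooden tray. Push each disc with the fingers across the tray top until it drops over the edge of its own round pocket and lies flat on the pocket floor: the large disc in the large pocket, the small disc in the small one. Do not lift, tip over or carry the discs, do not push them off the tray, and leave everything else on the bench alone.

Things in the scene. Friction and masses are not known exactly. Their poses are not given: they have to be found in the camera images.
- tray: dark wooden tray fixed to the bench, 150 (x) x 220 (y) x 24 mm high; origin at the centre of its underside on the bench, z up. Its flat top is 24 mm above the bench. It has two round pockets 7 mm deep, both on its y axis, one near each end, each lined dark red and ringed with a flush thin brass line. Its position and its yaw (up to 0.45 rad either way) vary
- large_pocket (a point): centre of the mouth of the large pocket, level with the tray top (24 mm above the bench), at the tray's +y end: 53 mm wide, 7 mm deep, so a seated disc stands 3 mm proud of the tray top
- small_pocket (a point): centre of the mouth of the small pocket, level with the tray top, at the tray's -y end: 39 mm wide, 7 mm deep
- large_disc_center (a point): centre (half-way up) of the large disc weight: polished steel, 50 mm across, 10 mm thick, about 0.15 kg, lying flat and loose on the tray top between the pockets; centre is 29 mm above the bench on the tray top, 22 mm when seated. It lies at the tray's -x or its +x side, the small disc at the other
- small_disc_center (a point): centre (half-way up) of the small disc weight: polished steel, 36 mm across, 10 mm thick, about 0.08 kg, lying flat and loose on the tray top; same heights as the large disc
- weight_200g: bystander: knobbed steel weight standing on the bench, 30 mm across, 52 mm high; origin at its underside
- weight_100g: bystander: knobbed steel weight, 24 mm across, 42 mm high; origin at its underside
- weight_50g: bystander: knobbed steel weight, 18 mm across, 34 mm high; origin at its underside
- dropper_bottle: bystander: brown dropper bottle, 35 mm across, 103 mm high; origin at its underside
- rubber_stopper: bystander: orange-brown rubber stopper, 31 mm across, 25 mm high; origin at its underside
- petri_dish: bystander: open glass dish, 60 mm across, 14 mm high; origin at its underside
Things that resemble listed ones, but are neither listed nor needed, are in the scene too. What is shaped like the part that bears large_disc_center but pink is not meant.

How it is judged:
At the end, for the whole second after the job is handed in: each disc lies flat (within 0.06 rad) on the floor of its own pocket: centre within 4 mm of the pocket's axis and no more than 23.5 mm above the bench (22 mm when seated) (horizontal distance between large_disc_center and large_pocket below 0.004 m and horizontal distance between small_disc_center and small_pocket below 0.004 m and height (world z) of each of large_disc_center, small_disc_center below 0.0235 m and angle between each of large_disc_center, small_disc_center's own z axis and vertical below 0.06 rad); the robot touches nothing.
It fails at once if a disc is lifted more than 7 mm off the tray top (height (world z) of any of large_disc_center, small_disc_center above 0.036 m).
It fails at once if a disc is tipped up by more than 0.6 rad (angle between any of large_disc_center, small_disc_center's own z axis and vertical above 0.6 rad).
It fails at once if a disc is pushed off the tray (height (world z) of any of large_disc_center, small_disc_center below 0.015 m).
It fails at once if a bystander is moved more than 15 mm (distance of any of weight_200g, weight_100g, weight_50g, dropper_bottle, rubber_stopper, petri_dish from where it was at the start of the episode above 0.015 m).
It also fails if it takes over 45 s, if anything falls off the work surface, if the arm or the gripper's body presses on something with over 40 N, if the wrist force passes 120 N, or if a joint passes its speed limit or range.

### The arm

A 6-joint arm with a two-finger parallel gripper is mounted at the origin on a cart in front of the work surface, level with it; the furniture and walls round the work are solid. World frame = base frame: x ahead of the robot, y to its left, z up, the work surface at z = 0. Lengths are in m, angles in rad, forces in N, time in s.
With the tool pointing down it reaches from about 0.3 to 0.875 m from the base axis. Payload 6.4 kg.
Tool frame: the origin (TCP) lies between the finger pads; the fingertips stand 19 mm ahead of it and the grasp point (between the pads) is the TCP (r.nose_length is the distance from the TCP to the fingertips, in m); z points along the fingers, y is the direction in which the jaws open and shut (so a half turn about z gives the same grasp; the last joint's range is limited). The gripper opens to 88 mm and grips with 3 to 60 N. Pads are 18 mm wide; open, the fingers measure 123 mm over their backs; the gripper's body (75 mm by 187 mm) begins 45 mm behind the grasp point.
Start: joints at [-1.338, 0.181, 1.607, -0, 1.354, -0.206], TCP at [0.244, -0.521, 0.258] pointing down, gripper open.
Joint ranges: [-2.99, 2.99], [-0.89, 2.07], [0.3, 2.58], [-1.14, 4.28], [0, 2.63], [-3.12, 3.12]. Speed limits (rad/s): [2.57, 2.57, 3.01, 3.14, 3.14, 3.14].

### API

Orientations are given as a 3x3 rotation matrix whose columns are the frame's x, y, z axes.
In Python, from station import monitor, cams, r, finder gives the robot as it stands. The module is installed in compiled form; this text tells all that it offers.
- The arm moves only by the tool servo_tool, never from a script. Its argument "plan" is a list that holds one entry, the list of rows, each a list of 7 numbers: the turn, a rotation vector about the tool's x, y, z in rad, then the shift along the tool's x, y, z in m, then the closure, from 0 (fully open) to 1 (shut). In form: [[[wx, wy, wz, dx, dy, dz, fingers], ...]]. A call has 1 to 5 rows; each row shifts and turns the commanded pose from where the row before left it, along the tool's axes as they then stand; what a row does not reach is not made up. A row lasts 1/8 s, in which the tool goes at most 62.5 mm and 10.7 degrees, less where a joint would pass 70% of its speed; a pose out of reach is approached as far as the arm can. A call is refused whole if a number of a shift passes 0.0625 or a number of a turn 0.188, either way. A call with a gripper value outside its range is refused whole. The fingers move at their own pace and stop on an object; "newtons" is the grip in N (left out, the last holds). Time passes only in rows, so rows that do not move let the fingers close. It gives the time, the measured TCP pose, the force and the opening at its end, in the units of the state.
- monitor.read_state(): the state, without advancing time (a new reading comes with each control period).
- cams.snapshot(name): name is "scene" or "top" or "wrist"; returns (picture, depth): 480x640x3 uint8, blue, green, red; 480x640 float32, m along the optical axis (not along the pixel's ray), 0 where there is no reading.
- cams.camera_info(name): a dict with "camera_matrix" (3x3 intrinsics, pixels), "xyz" and "rotation" of the camera in the world. Camera axes: x right, y up, looking along -z (the intrinsics and any distortion apply to the point x, -y, -z); pixel columns grow to the right and rows downward; lengths in m; the calibration is good to about 2 mm. A picture is of the moment at which its call begins: read the wrist's pose just before it. camera_info takes no time and is no camera call; for the wrist camera it gives the pose at the moment of the call.
- r.hand_in(): hands the job in, once; it reports no verdict.
Trained networks look in the newest picture that a camera, given by its name, has taken for a name from the list of things; names that differ only in an ending like _2 or _b are one class to them, and where a whole thing is asked for, a point or a joint stands for the part that bears it (a point fixed in the world has none). Each returns a list of dicts, best first, with "p" (0 to 1); they miss things now and then, are a little off and sometimes report something else, mostly with a low value. They report only what shows in the picture. A call takes as long as a camera call. They do not tell look-alikes from the thing itself.
- finder.look_for(camera, query): "position" ([x, y, z] in m, in the coordinates of the camera as it stood for that picture, good to about 4 mm: the middle of the surface that is visible of it).
The state is a dict: "time_s": time; "joint_pos": joint angles; "joint_vel": joint speeds; "effort": joint torques, N m; "eef_pos": TCP position; "eef_rot": TCP orientation; "wrist_force": force on the tool from outside, world axes, zero at the start; "wrist_torque": the same for the moment, N m; "finger_gap": finger opening in m.
Only numpy, scipy, OpenCV 4.12 (cv2) and the standard library are available. Lean on these libraries where they do the work, as an engineer would, in place of code of your own. Each camera call takes 0.05 s, during which the arm holds its last target. There are 200 camera calls.

## Working session

There is one attempt and no reset: what is moved stays moved. The work goes in short steps, Python scripts to look and compute and a tool call to move; the robot and the scene stay as the last step left them, time stands still between calls to the robot, and variables do not carry over. Pictures are saved under pics/ and viewed, about 8 in all and at most 12, crops included, and the job is handed in when it is done.

Besides the shell and the picture viewer there is one more tool, called after "Emit:" as name([rows], argument=value, ...), one row to a line, values as JSON. servo_tool: Moves the arm, as the interface text tells. Its arguments: {"type":"object","properties":{"plan":{"type":"array"},"newtons":{"type":"number"}},"required":["plan"]}

```bash
mkdir -p pics; cat > h.py <<'E'
import numpy as np, cv2
from station import monitor, cams, r, finder
def w(cam,p):
    i=cams.camera_info(cam); return np.array(i["rotation"])@np.array(p)+np.array(i["xyz"])
def px2w(cam,u,v,z):
    i=cams.camera_info(cam);K=np.array(i["camera_matrix"]);R=np.array(i["rotation"]);o=np.array(i["xyz"])
    d=np.linalg.inv(K)@[u,v,1]; d=R@[d[0],-d[1],-d[2]]
    return o+d*(z-o[2])/d[2]
def w2px(cam,P):
    i=cams.camera_info(cam);K=np.array(i["camera_matrix"]);R=np.array(i["rotation"]);o=np.array(i["xyz"])
    c=R.T@(np.array(P)-o); q=K@[c[0],-c[1],-c[2]]; return q[:2]/q[2]
E
python3 - <<'E'
from h import *
np.set_printoptions(precision=4,suppress=True)
for c in ["top","scene"]:
    p,d=cams.snapshot(c); cv2.imwrite(f"pics/{c}0.png",p)
    for q in ["tray","large_disc_center","small_disc_center"]:
        for f in finder.look_for(c,q)[:3]: 
            P=w(c,f["position"]); print(c,q,round(f["p"],2),P,w2px(c,P))
s=monitor.read_state(); print(s["time_s"],s["eef_pos"],s["eef_rot"],s["finger_gap"],s["wrist_force"])
print(cams.camera_info("top"))
E
```

```text
top large_disc_center 0.88 [0.4044 0.1866 0.0096] [256.6774 310.2747]
top large_disc_center 0.87 [0.5168 0.1117 0.0295] [287.0567 261.3779]
top large_disc_center 0.64 [0.5086 0.282  0.0038] [216.5393 267.379 ]
top small_disc_center 0.46 [0.5902 0.1037 0.0294] [289.8863 230.3108]
scene tray 0.63 [0.5292 0.0914 0.0249] [293.1255 252.3882]
scene large_disc_center 0.73 [0.5045 0.1119 0.0342] [281.5707 251.2079]
scene large_disc_center 0.59 [0.5013 0.2841 0.0081] [229.219  246.5917]
scene large_disc_center 0.5 [0.3921 0.1856 0.0119] [233.9875 269.837 ]
scene small_disc_center 0.39 [0.5863 0.0992 0.0326] [301.4444 241.1064]
0.4 [ 0.2443 -0.5205  0.2576] [[ 0.9052  0.4249 -0.0001]
 [ 0.4249 -0.9052  0.0003]
 [ 0.0001 -0.0003 -1.    ]] 0.08786657694933127 [-0.1934 -0.3918 -0.2645]
{'camera_matrix': array([[595.4102,   0.    , 312.9737],
       [  0.    , 595.4102, 236.8227],
       [  0.    ,   0.    ,   1.    ]]), 'xyz': array([0.4027, 0.0435, 1.4248]), 'rotation': array([[-0.0235,  0.9923, -0.1214],
       [-0.9997, -0.0242, -0.0042],
       [-0.0072,  0.1213,  0.9926]])}
```

View pics/top0.png

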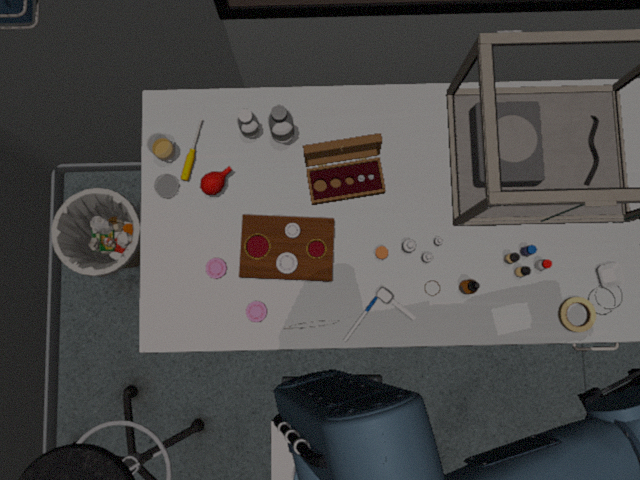

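The top view shows the tray at about (288,248). The large pocket is at (257,246), the small pocket at (317,249), the large disc at (287,263) and the small disc at (292,230). The pink discs at (216,268) and (257,311) are decoys. Next I move above the tray and take a close look with the wrist camera.

```bash
python3 - <<'E'
from h import *
np.set_printoptions(precision=4,suppress=True)
p=cv2.imread("pics/top0.png"); 
for n,u,v,z in [("LP",257,246,.024),("SP",317,249,.024),("LD",287,263,.034),("SD",292,230,.034),("tl",243,214,.024),("tr",335,217,.024),("br",333,281,.024),("bl",239,278,.024)]: print(n,px2w("top",u,v,z))
i=cams.camera_info("wrist"); s=monitor.read_state(); R=s["eef_rot"]
print("cam in tool", np.array(R).T@(np.array(i["xyz"])-s["eef_pos"]), np.array(R).T@np.array(i["rotation"]), i["camera_matrix"])
# move: to x .52 y .09 keep z
print("tool shift to above", np.array(R).T@(np.array([.52,.09,.30])-s["eef_pos"]))
E
```

```text
LP [0.5554 0.1825 0.024 ]
SP [0.5448 0.0407 0.024 ]
LD [0.5126 0.1117 0.034 ]
SD [0.5903 0.0985 0.034 ]
tl [0.6329 0.215  0.024 ]
tr [ 0.6203 -0.004   0.024 ]
br [0.4684 0.005  0.024 ]
bl [0.4808 0.2258 0.024 ]
cam in tool [ 0.0732  0.0004 -0.1275] [[-0.0005  0.9598  0.2807]
 [ 1.      0.0004  0.0005]
 [ 0.0004  0.2807 -0.9598]] [[395.1412   0.     320.9705]
 [  0.     395.1412 241.3453]
 [  0.       0.       1.    ]]
tool shift to above [ 0.509  -0.4355 -0.0423]
```

```bash
cat >> h.py <<'E'
from scipy.spatial.transform import Rotation as Ro
def plan(goal,yaw,n):
    """rows (shift in the then-current tool axes) to reach goal with tool x at world yaw, pointing down"""
    s=monitor.read_state(); p=np.array(s["eef_pos"]); R=np.array(s["eef_rot"])
    c,k=np.cos(yaw),np.sin(yaw); G=np.array([[c,k,0],[k,-c,0],[0,0,-1.]])
    rv=Ro.from_matrix(R.T@G).as_rotvec()/n; st=(np.array(goal)-p)/n; out=[]
    for i in range(n):
        out.append(np.r_[rv,R.T@st]); R=R@Ro.from_rotvec(rv).as_matrix()
    print("at",p.round(4),"f",np.round(s["wrist_force"],2),"t",s["time_s"])
    for o in out: print([float(x) for x in o.round(4)])
E
python3 -c "
from h import *
plan([.55,.12,.25],np.radians(58),12)"
```

```text
at [ 0.2443 -0.5205  0.2576] f [-0.19 -0.39 -0.26] t 0.4
[-0.0, -0.0, -0.0478, 0.0457, -0.0375, 0.0006]
[-0.0, -0.0, -0.0478, 0.0475, -0.0353, 0.0006]
[-0.0, -0.0, -0.0478, 0.0491, -0.033, 0.0006]
[-0.0, -0.0, -0.0478, 0.0506, -0.0306, 0.0006]
[-0.0, -0.0, -0.0478, 0.052, -0.0281, 0.0006]
[-0.0, -0.0, -0.0478, 0.0533, -0.0256, 0.0006]
[-0.0, -0.0, -0.0478, 0.0545, -0.023, 0.0006]
[-0.0, -0.0, -0.0478, 0.0555, -0.0204, 0.0006]
[-0.0, -0.0, -0.0478, 0.0564, -0.0177, 0.0006]
[-0.0, -0.0, -0.0478, 0.0572, -0.015, 0.0006]
[-0.0, -0.0, -0.0478, 0.0579, -0.0123, 0.0006]
[-0.0, -0.0, -0.0478, 0.0584, -0.0095, 0.0006]
```

Emit:
servo_tool([
  [[0, 0, -0.048, 0.0457, -0.0375, 0.0006, 0.66], [0, 0, -0.048, 0.0475, -0.0353, 0.0006, 0.66], [0, 0, -0.048, 0.0491, -0.033, 0.0006, 0.66], [0, 0, -0.048, 0.0506, -0.0306, 0.0006, 0.66], [0, 0, -0.048, 0.052, -0.0281, 0.0006, 0.66]],
], newtons=20)

```text
time_s: 1.02
eef_pos: [0.372, -0.2519, 0.255]
eef_rot: [[0.778, 0.629, 0.001], [0.629, -0.778, -0.001], [0.0, 0.001, -1.0]]
wrist_force: [0.8, 0.6, 0.6]
finger_gap: 0.04
```

Emit:
servo_tool([
  [[0, 0, -0.048, 0.0533, -0.0256, 0.0006, 0.66], [0, 0, -0.048, 0.0545, -0.023, 0.0006, 0.66], [0, 0, -0.048, 0.0555, -0.0204, 0.0006, 0.66], [0, 0, -0.048, 0.0564, -0.0177, 0.0006, 0.66], [0, 0, -0.048, 0.0572, -0.015, 0.0006, 0.66]],
])

```text
time_s: 1.65
eef_pos: [0.4992, 0.0153, 0.2521]
eef_rot: [[0.605, 0.796, 0.001], [0.796, -0.605, -0.0], [0.0, 0.001, -1.0]]
wrist_force: [0.2, -0.9, 0.4]
finger_gap: 0.0297
```

Emit:
servo_tool([
  [[0, 0, -0.048, 0.0579, -0.0123, 0.0006, 0.66], [0, 0, -0.048, 0.0584, -0.0095, 0.0006, 0.66], [0, 0, 0, 0, 0, 0, 0.66], [0, 0, 0, 0, 0, 0, 0.66]],
])

```text
time_s: 2.15
eef_pos: [0.5488, 0.1204, 0.2502]
eef_rot: [[0.527, 0.85, -0.001], [0.85, -0.527, -0.0], [-0.001, -0.0, -1.0]]
wrist_force: [-1.4, -0.8, 0.4]
finger_gap: 0.0299
```

```bash
python3 - <<'E'
from h import *
np.set_printoptions(precision=4,suppress=True)
s=monitor.read_state(); print(s["eef_pos"],s["eef_rot"],s["finger_gap"],s["time_s"])
p,d=cams.snapshot("wrist"); cv2.imwrite("pics/w1.png",p)
for q in ["large_disc_center","small_disc_center"]:
    for f in finder.look_for("wrist",q)[:3]: 
        P=w("wrist",f["position"]); print(q,round(f["p"],2),P,w2px("wrist",P))
hsv=cv2.cvtColor(p,cv2.COLOR_BGR2HSV)
m=((hsv[...,0]<8)|(hsv[...,0]>170))&(hsv[...,1]>150)&(hsv[...,2]>50)
n,l,st,ce=cv2.connectedComponentsWithStats(m.astype(np.uint8))
for i in range(1,n):
    if st[i,4]>300: print("red",st[i],ce[i],px2w("wrist",*ce[i],.02))
E
```

```text
[0.5488 0.1204 0.2502] [[ 0.5273  0.8497 -0.0009]
 [ 0.8497 -0.5273 -0.0005]
 [-0.0008 -0.0005 -1.    ]] 0.029900230039886788 2.15
large_disc_center 0.95 [0.4038 0.187  0.0083] [155.2729 225.4607]
large_disc_center 0.89 [0.5145 0.1126 0.0377] [291.5891 238.3289]
large_disc_center 0.76 [0.5114 0.2804 0.0077] [185.2236  72.9868]
small_disc_center 0.7 [0.5894 0.1009 0.0316] [369.5479 204.2375]
red [ 262  111   60   62 2894] [291.151  141.5829] [0.5589 0.1831 0.02  ]
red [ 475  164  152  171 9577] [553.8969 253.5202] [ 0.7146 -0.0362  0.02  ]
red [ 342  256   40   35 1102] [361.7695 273.4628] [0.549  0.0434 0.02  ]
```

View pics/w1.png

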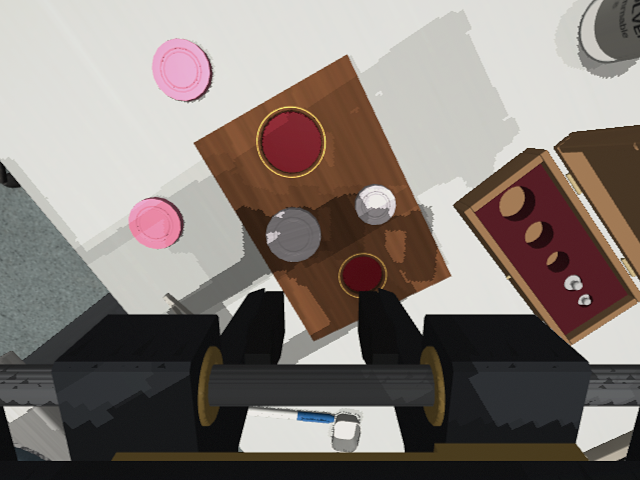

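The wrist view shows the large ring centred at about (291,142) and the small ring at (362,275). The large disc is at (293,235) and the small disc at (376,205).

```bash
python3 - <<'E'
from h import *
np.set_printoptions(precision=4,suppress=True)
q={n:px2w("wrist",u,v,z)[:2] for n,u,v,z in [("LP",291,142.5,.024),("SP",362.5,275,.024),("LD",293,234.5,.034),("SD",376,205,.034)]}
print(q, q["LP"]-q["SP"])
for a,b,off in [("LD","LP",29),("SD","SP",-23.2)]:
    d=q[b]-q[a]; L=np.hypot(*d); u=d/L; print(a,"len",L,"deg",np.degrees(np.arctan2(*d[::-1])),"contact",q[a]-u*abs(off)/1e3,"end",q[b]-u*abs(off)/1e3)
d=q["LP"]-q["LD"];u=d/np.hypot(*d)
g=q["LD"]-u*.042
plan([*g,.047],np.arctan2(u[1],u[0]),4)
E
```

```text
{'LP': array([0.5587, 0.1825]), 'SP': array([0.5493, 0.0432]), 'LD': array([0.5169, 0.114 ]), 'SD': array([0.5938, 0.0978])} [0.0094 0.1393]
LD len 0.08023022938936714 deg 58.594227591002955 contact [0.5018 0.0893] end [0.5436 0.1578]
SD len 0.0705154913184698 deg -129.2002220945679 contact [0.6085 0.1158] end [0.5639 0.0611]
at [0.5489 0.1192 0.2506] f [0.39 0.34 0.11] t 2.3
[0.0, 0.0, -0.0024, -0.0158, -0.006, 0.0509]
[0.0, 0.0, -0.0024, -0.0158, -0.0061, 0.0509]
[0.0, 0.0, -0.0024, -0.0158, -0.0061, 0.0509]
[0.0, 0.0, -0.0024, -0.0158, -0.0061, 0.0509]
```

Emit:
servo_tool([
  [[0, 0, -0.01, -0.032, -0.012, 0.03, 0.66], [0, 0, 0, -0.0315, -0.0122, 0.05, 0.66], [0, 0, 0, 0, 0, 0.05, 0.66], [0, 0, 0, 0, 0, 0.05, 0.66], [0, 0, 0, 0, 0, 0.0236, 0.66]],
])

```text
time_s: 2.92
eef_pos: [0.4934, 0.0777, 0.0446]
eef_rot: [[0.521, 0.853, -0.003], [0.853, -0.521, 0.0], [-0.002, -0.003, -1.0]]
wrist_force: [-0.1, 0.2, 0.4]
finger_gap: 0.0301
```

Emit:
servo_tool([
  [[0, 0, 0, 0, 0, 0, 0.66], [0, 0, 0, 0, 0, 0, 0.66]],
])

```text
time_s: 3.18
eef_pos: [0.4956, 0.0781, 0.0475]
eef_rot: [[0.52, 0.854, 0.001], [0.854, -0.52, -0.0], [0.0, 0.001, -1.0]]
wrist_force: [-0.5, 0.0, 0.1]
finger_gap: 0.0302
```

```bash
python3 - <<'E'
from h import *
p,d=cams.snapshot("wrist"); cv2.imwrite("pics/w2.png",p)
for n,P in [("LD",[.5169,.114,.034]),("LP",[.5587,.1825,.024])]: print(n,w2px("wrist",P))
plan([.5018,.0893,.046],np.radians(58.6),1)
E
```

```text
LD [317.60005118 215.40277991]
LP [317.30285638 -27.05006239]
at [0.4958 0.0783 0.0478] f [-0.48  0.1  -0.11] t 3.225
[0.0012, -0.0005, 0.001, 0.0125, -0.0006, 0.0018]
```

View pics/w2.png

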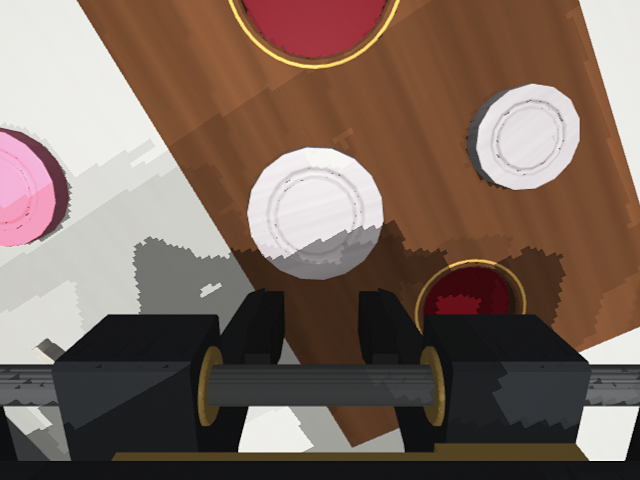

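The disc sits centred between the fingers at (316,214), and the pocket is straight ahead at column 315. I start pushing.

Emit:
servo_tool([
  [[0, 0, 0, 0.006, -0.0003, 0.001, 0.66], [0, 0, 0, 0.006, -0.0003, 0.0005, 0.66], [0, 0, 0, 0.006, 0, 0, 0.66], [0, 0, 0, 0.006, 0, 0, 0.66], [0, 0, 0, 0.006, 0, 0, 0.66]],
])

```text
time_s: 3.85
eef_pos: [0.5106, 0.1053, 0.0454]
eef_rot: [[0.519, 0.855, -0.0], [0.855, -0.519, -0.0], [-0.0, -0.0, -1.0]]
wrist_force: [-0.2, -0.6, 1.2]
finger_gap: 0.0297
```

Emit:
servo_tool([
  [[0, 0, 0, 0.006, 0, 0, 0.66], [0, 0, 0, 0.006, 0, 0, 0.66], [0, 0, 0, 0.006, 0, 0, 0.66], [0, 0, 0, 0.005, 0, 0, 0.66], [0, 0, 0, 0, 0, 0, 0.66]],
])

```text
time_s: 4.47
eef_pos: [0.5225, 0.1249, 0.0454]
eef_rot: [[0.519, 0.855, 0.0], [0.855, -0.519, 0.0], [0.0, 0.0, -1.0]]
wrist_force: [-0.1, -0.4, 0.6]
finger_gap: 0.03
```

```bash
python3 - <<'E'
from h import *
p,d=cams.snapshot("wrist"); cv2.imwrite("pics/w3.png",p)
print(w2px("wrist",[.5587,.1825,.024]))
plan([.5436,.1578,.046],np.radians(58.6),1)
E
```

```text
[322.10735125 139.14410529]
at [0.5224 0.1248 0.0453] f [-0.12  0.36 -0.24] t 4.525
[-0.0001, -0.0002, 0.0023, 0.0393, 0.001, -0.0007]
```

View pics/w3.png

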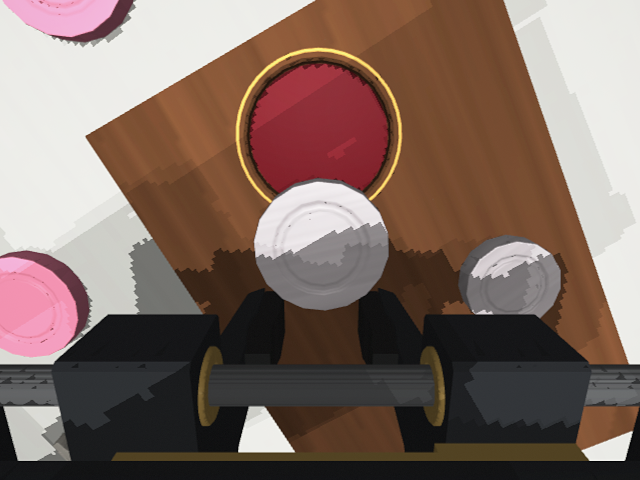

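```bash
python3 - <<'E'
from h import *
D=px2w("wrist",321,244.5,.034)[:2];P=px2w("wrist",319,130.5,.024)[:2]
s=monitor.read_state(); R=np.array(s["eef_rot"])[:2,:2]
print(D,P,"tool disc",R.T@(D-s["eef_pos"][:2]),"remain",R.T@(P-D))
E
```

```text
[0.53907087 0.15099612] [0.55931219 0.18568044] tool disc [0.03108821 0.00068008] remain [ 0.04015247 -0.0007015 ]
```

Ring centre is at (319,131) and the disc at (321,245), so about 40 mm remains.

Emit:
servo_tool([
  [[0, 0, 0, 0.006, 0, -0.0004, 0.66], [0, 0, 0, 0.006, -0.0004, 0, 0.66], [0, 0, 0, 0.005, -0.0003, 0, 0.66], [0, 0, 0, 0.005, 0, 0, 0.66], [0, 0, 0, 0.005, 0, 0, 0.66]],
])

```text
time_s: 5.15
eef_pos: [0.5359, 0.1483, 0.0458]
eef_rot: [[0.519, 0.855, -0.0], [0.855, -0.519, -0.0], [-0.0, -0.0, -1.0]]
wrist_force: [-0.5, -0.6, 0.6]
finger_gap: 0.0298
```

Emit:
servo_tool([
  [[0, 0, 0, 0.004, 0, 0, 0.66], [0, 0, 0, 0.003, 0, 0, 0.66], [0, 0, 0, 0.002, 0, 0, 0.66], [0, 0, 0, 0, 0, 0, 0.66]],
])

```text
time_s: 5.65
eef_pos: [0.5405, 0.1558, 0.0458]
eef_rot: [[0.519, 0.855, 0.0], [0.855, -0.519, 0.0], [0.0, 0.0, -1.0]]
wrist_force: [0.6, 0.1, -0.3]
finger_gap: 0.03
```

```bash
python3 - <<'E'
from h import *
p,d=cams.snapshot("wrist"); cv2.imwrite("pics/w4.png",p)
print(w2px("wrist",[.5593,.1857,.024]))
plan([.5436,.1578,.046],np.radians(58.6),1)
E
```

```text
[320.71294854 226.07655867]
at [0.5404 0.1557 0.0458] f [ 0.07  0.47 -0.31] t 5.7
[-0.0, -0.0001, 0.002, 0.0034, 0.0016, -0.0002]
```

View pics/w4.png

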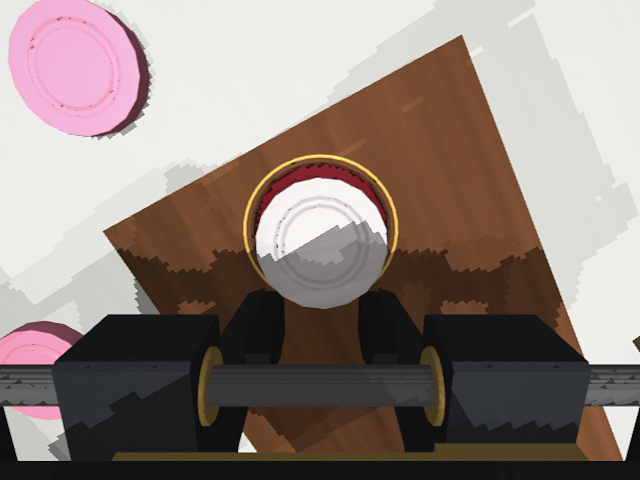

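The leading edge of the disc is in the pocket and about 5 mm remains.

Emit:
servo_tool([
  [[0, 0, 0, 0.002, 0, 0, 0.66], [0, 0, 0, 0.0015, 0, 0, 0.66], [0, 0, 0, 0.001, 0, 0, 0.66], [0, 0, 0, 0, 0, 0, 0.66]],
])

```text
time_s: 6.2
eef_pos: [0.5429, 0.1595, 0.046]
eef_rot: [[0.519, 0.855, 0.0], [0.855, -0.519, -0.0], [0.0, 0.0, -1.0]]
wrist_force: [0.0, -0.1, 2.8]
finger_gap: 0.03
```

Emit:
servo_tool([
  [[0, 0, 0, 0.001, 0, 0, 0.66], [0, 0, 0, 0.0005, 0, 0, 0.66], [0, 0, 0, 0, 0, 0, 0.66]],
])

```text
time_s: 6.58
eef_pos: [0.5437, 0.1607, 0.046]
eef_rot: [[0.519, 0.855, 0.0], [0.855, -0.519, -0.0], [0.0, 0.0, -1.0]]
wrist_force: [0.2, -2.3, 3.6]
finger_gap: 0.0299
```

```bash
python3 - <<'E'
from h import *
p,d=cams.snapshot("wrist"); cv2.imwrite("pics/w5.png",p[100:350,180:460])
i=cams.camera_info("wrist");K=np.array(i["camera_matrix"]);R=np.array(i["rotation"])
v,u=np.mgrid[190:290:20,270:380:20]; z=d[v,u]
c=np.stack([(u-K[0,2])/K[0,0]*z,-(v-K[1,2])/K[1,1]*z,-z],-1)
print((c@R.T+i["xyz"])[...,2].round(4))
E
```

```text
[[0.0247 0.0169 0.0275 0.0274 0.0182 0.0251]
 [0.0272 0.0271 0.0261 0.0269 0.0279 0.026 ]
 [0.0273 0.027  0.0273 0.0266 0.0271 0.0267]
 [0.0267 0.0276 0.0273 0.0272 0.0267 0.0275]
 [0.0287 0.0265 0.0267 0.0275 0.0273 0.0278]]
```

View pics/w5.png

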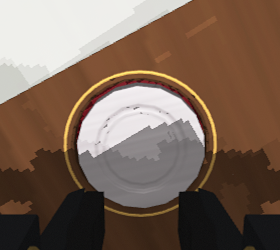

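The large disc is flat in its pocket, with its top at 0.027 all over. I lift off, set the gap for the small disc, and look at it from behind its pocket.

Emit:
servo_tool([
  [[0, 0, 0, 0, 0, -0.03, 0.66], [0, 0, 0, 0, 0, -0.04, 0.75], [0, 0, 0, 0, 0, -0.02, 0.75], [0, 0, 0, 0, 0, 0, 0.75]],
])

```text
time_s: 7.12
eef_pos: [0.5448, 0.1612, 0.1373]
eef_rot: [[0.519, 0.855, 0.004], [0.855, -0.519, 0.001], [0.003, 0.003, -1.0]]
wrist_force: [0.0, -0.2, -0.9]
finger_gap: 0.0218
```

```bash
python3 -c "
from h import *
plan([.53,.02,.13],np.radians(50.8),3)"
```

```text
at [0.5448 0.1612 0.1373] f [ 0.04 -0.18 -0.92] t 7.125
[0.0009, -0.0009, 0.0461, -0.0428, 0.0202, 0.0024]
[0.0009, -0.0009, 0.0461, -0.0418, 0.0222, 0.0024]
[0.0009, -0.0009, 0.0461, -0.0407, 0.0241, 0.0024]
```

Emit:
servo_tool([
  [[0, 0, 0.046, -0.0428, 0.0202, 0, 0.75], [0, 0, 0.046, -0.0418, 0.0222, 0, 0.75], [0, 0, 0.046, -0.0407, 0.0241, 0, 0.75], [0, 0, 0, 0, 0, 0, 0.75], [0, 0, 0, 0, 0, 0, 0.75]],
])

```text
time_s: 7.75
eef_pos: [0.5282, 0.02, 0.1347]
eef_rot: [[0.632, 0.775, -0.002], [0.775, -0.632, 0.001], [-0.0, -0.002, -1.0]]
wrist_force: [-0.2, -0.8, 0.1]
finger_gap: 0.0219
```

```bash
python3 - <<'E'
from h import *
p,d=cams.snapshot("wrist"); cv2.imwrite("pics/w6.png",p)
for n,P in [("SD",[.5938,.0978,.034]),("SP",[.5493,.0432,.024]),("LP",[.5593,.1857,.027])]: print(n,w2px("wrist",P))
E
```

```text
SD [323.63414424  70.4788809 ]
SP [323.32924182 197.78361718]
LP [165.12136743 -24.27493153]
```

View pics/w6.png

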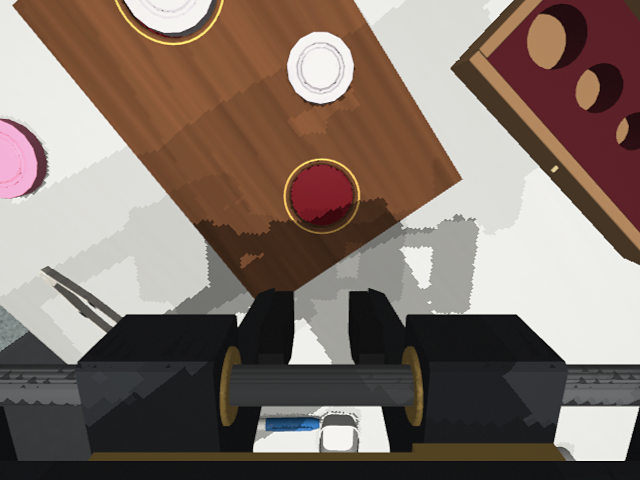

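The small disc is at (320,67), its pocket ring at (322,196) and the finger centre at column 321, so all three line up. I go behind the disc, staying high until I'm past it, and push along tool -x.

```bash
python3 - <<'E'
from h import *
D=px2w("wrist",320.5,67,.034)[:2];P=px2w("wrist",322,196,.024)[:2]
s=monitor.read_state(); R=np.array(s["eef_rot"])[:2,:2]
f=lambda q:R.T@(q-np.array(s["eef_pos"][:2]))
d=P-D;L=np.hypot(*d);u=d/L
print(D,P,"disc",f(D),"pocket",f(P),"deg",np.degrees(np.arctan2(-d[1],-d[0])))
g=D-u*.037
print("contact",D-u*.0232,"end",P-u*.0232)
plan([*g,.0455],np.arctan2(-u[1],-u[0]),4)
E
```

```text
[0.59358614 0.10018784] [0.54936353 0.04456006] disc [0.10302085 0.00026607] pocket [0.03196169 0.00109397] deg 51.51622882836253
contact [0.60802334 0.11834844] end [0.56380072 0.06272066]
at [0.5283 0.0205 0.1349] f [ 0.82  0.31 -0.04] t 7.8
[-0.0004, 0.0001, -0.0029, 0.035, -0.0, 0.0223]
[-0.0004, 0.0001, -0.0029, 0.035, 0.0001, 0.0223]
[-0.0004, 0.0001, -0.0029, 0.035, 0.0002, 0.0223]
[-0.0004, 0.0001, -0.0029, 0.035, 0.0003, 0.0223]
```

Emit:
servo_tool([
  [[0, 0, -0.0115, 0.047, 0, 0, 0.75], [0, 0, 0, 0.047, 0.0005, 0, 0.75], [0, 0, 0, 0.046, 0.0005, 0, 0.75], [0, 0, 0, 0, 0, 0.045, 0.75], [0, 0, 0, 0, 0, 0.042, 0.75]],
])

```text
time_s: 8.43
eef_pos: [0.6171, 0.1308, 0.0474]
eef_rot: [[0.62, 0.785, 0.001], [0.785, -0.62, 0.0], [0.001, 0.0, -1.0]]
wrist_force: [-0.4, -0.3, -1.1]
finger_gap: 0.0224
```

Emit:
servo_tool([
  [[0, 0, 0, 0, 0, 0, 0.75], [0, 0, 0, 0, 0, 0, 0.75]],
])

```text
time_s: 8.68
eef_pos: [0.6167, 0.1295, 0.0483]
eef_rot: [[0.622, 0.783, -0.001], [0.783, -0.622, 0.0], [-0.001, -0.001, -1.0]]
wrist_force: [0.3, 0.4, -0.2]
finger_gap: 0.0221
```

```bash
python3 - <<'E'
from h import *
plan([.608,.1183,.046],np.radians(51.5),1)
plan([.5638,.0627,.046],np.radians(51.5),1)
E
```

```text
at [0.6167 0.1295 0.0483] f [ 0.3   0.36 -0.18] t 8.675
[-0.0009, 0.0006, 0.0012, -0.0141, 0.0001, 0.0023]
at [0.6167 0.1295 0.0483] f [ 0.3   0.36 -0.18] t 8.675
[-0.0009, 0.0006, 0.0012, -0.0852, 0.0001, 0.0024]
```

Emit:
servo_tool([
  [[0, 0, 0, -0.006, 0, 0.0015, 0.75], [0, 0, 0, -0.006, 0, 0.0008, 0.75], [0, 0, 0, -0.006, 0, 0, 0.75], [0, 0, 0, -0.006, 0, 0, 0.75], [0, 0, 0, -0.006, 0, 0, 0.75]],
])

```text
time_s: 9.3
eef_pos: [0.5984, 0.1043, 0.0467]
eef_rot: [[0.623, 0.782, 0.0], [0.782, -0.623, 0.0], [0.0, 0.0, -1.0]]
wrist_force: [0.4, 1.1, -0.5]
finger_gap: 0.022
```

Emit:
servo_tool([
  [[0, 0, 0, -0.006, 0, 0, 0.75], [0, 0, 0, -0.006, 0, 0, 0.75], [0, 0, 0, -0.005, 0, 0, 0.75], [0, 0, 0, -0.005, 0, 0, 0.75], [0, 0, 0, 0, 0, 0, 0.75]],
])

```text
time_s: 9.93
eef_pos: [0.5845, 0.0872, 0.0465]
eef_rot: [[0.623, 0.782, -0.0], [0.782, -0.623, -0.0], [-0.0, -0.0, -1.0]]
wrist_force: [-0.5, 0.7, -0.5]
finger_gap: 0.022
```

```bash
python3 - <<'E'
from h import *
plan([.5638,.0627,.046],np.radians(51.5),1)
a,_=cams.snapshot("top"); b,_=cams.snapshot("wrist"); c,_=cams.snapshot("scene")
a=cv2.resize(a[190:300,220:360],None,fx=2.8,fy=2.8); c=cv2.resize(c[190:300,220:360],None,fx=2.8,fy=2.8)
b=cv2.resize(b,(390,292))
o=np.zeros((600,800,3),np.uint8); o[:308,:392]=a; o[:308,400:792]=c; o[308:,:390]=b; cv2.imwrite("pics/m7.png",o)
E
```

```text
at [0.5845 0.0872 0.0465] f [-0.49  0.73 -0.48] t 9.925
[-0.0002, 0.0003, -0.0009, -0.0321, -0.001, 0.0005]
```

View pics/m7.png

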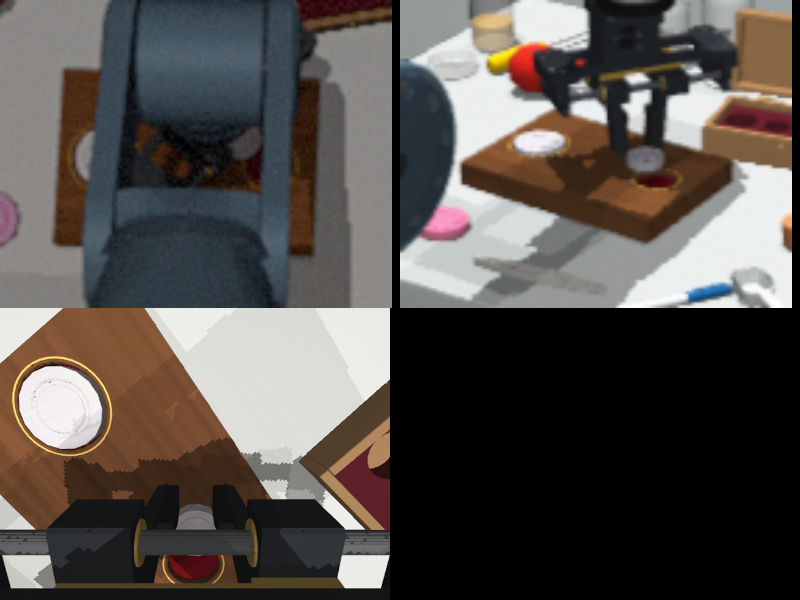

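The scene view shows the small disc nestled in the fingers and lined up with its pocket. The wrist view agrees (disc column 195, ring 193).

Emit:
servo_tool([
  [[0, 0, 0, -0.006, -0.0003, 0.0004, 0.75], [0, 0, 0, -0.006, -0.0003, 0, 0.75], [0, 0, 0, -0.005, 0, 0, 0.75], [0, 0, 0, -0.004, 0, 0, 0.75], [0, 0, 0, -0.004, 0, 0, 0.75]],
])

```text
time_s: 10.7
eef_pos: [0.5686, 0.068, 0.0462]
eef_rot: [[0.623, 0.782, 0.0], [0.782, -0.623, 0.0], [0.0, 0.0, -1.0]]
wrist_force: [0.5, 0.6, 0.3]
finger_gap: 0.0225
```

Emit:
servo_tool([
  [[0, 0, 0, -0.003, 0, 0, 0.75], [0, 0, 0, -0.002, 0, 0, 0.75], [0, 0, 0, 0, 0, 0, 0.75]],
])

```text
time_s: 11.08
eef_pos: [0.5654, 0.0643, 0.046]
eef_rot: [[0.623, 0.782, -0.0], [0.782, -0.623, -0.0], [-0.0, -0.0, -1.0]]
wrist_force: [0.1, 0.1, -0.3]
finger_gap: 0.0221
```

```bash
cat > m.py <<'E'
from h import *
import sys
plan([.5638,.0627,.046],np.radians(51.5),1)
b,_=cams.snapshot("wrist"); c,_=cams.snapshot("scene")
c=cv2.resize(c[220:280,270:350],None,fx=4.8,fy=4.8,interpolation=2); b=cv2.resize(b[280:480,180:460],None,fx=1.4,fy=1.4)
o=np.zeros((300,800,3),np.uint8); o[:288,:384]=c; o[:280,400:792]=b; cv2.imwrite(sys.argv[1],o)
E
python3 m.py pics/m8.png
```

```text
at [0.5654 0.0643 0.046 ] f [ 0.12  0.13 -0.28] t 11.075
[-0.0003, 0.0003, -0.0006, -0.0022, -0.0003, 0.0]
```

View pics/m8.png

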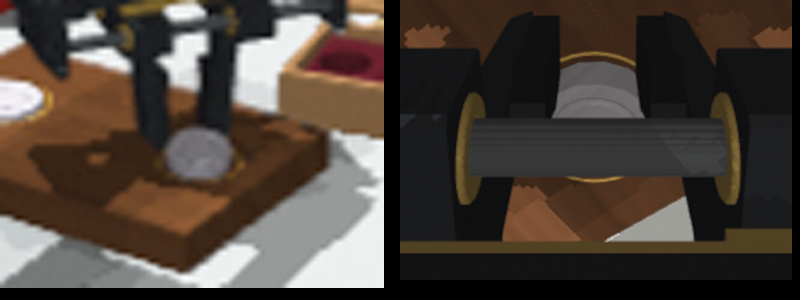

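The disc is tilted into the pocket, or close to it, so I continue with the last few millimetres while watching force.

Emit:
servo_tool([
  [[0, 0, 0, -0.0015, 0, 0, 0.75], [0, 0, 0, -0.001, 0, 0, 0.75], [0, 0, 0, -0.001, 0, 0, 0.75], [0, 0, 0, 0, 0, 0, 0.75]],
])

```text
time_s: 11.68
eef_pos: [0.5634, 0.0616, 0.0461]
eef_rot: [[0.623, 0.782, 0.0], [0.782, -0.623, -0.0], [-0.0, 0.0, -1.0]]
wrist_force: [0.5, -0.6, 0.5]
finger_gap: 0.022
```

```bash
python3 m.py pics/m9.png
```

```text
at [0.5634 0.0616 0.0461] f [ 0.48 -0.57  0.46] t 11.675
[0.0, 0.0, -0.0006, 0.0011, -0.0004, 0.0001]
```

View pics/m9.png

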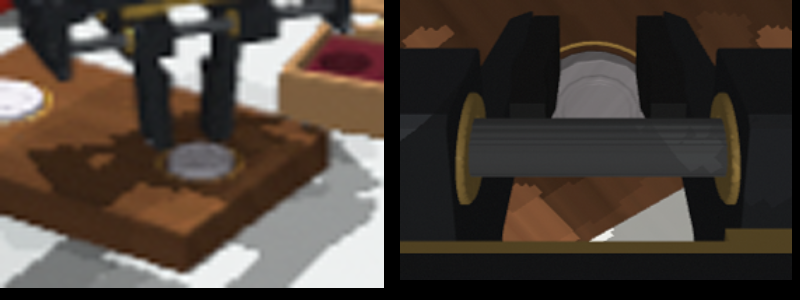

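It now looks seated. I back off, lift, and go to the earlier overview pose to check both discs.

Emit:
servo_tool([
  [[0, 0, 0, 0.003, 0, 0, 0.75], [0, 0, 0, 0, 0, -0.05, 0.75], [0, 0, 0, 0, 0, -0.06, 0.75], [0, 0, 0, -0.02, 0, -0.06, 0.75], [0, 0, 0, -0.03, 0, -0.03, 0.75]],
])

```text
time_s: 12.4
eef_pos: [0.5357, 0.025, 0.2495]
eef_rot: [[0.622, 0.783, 0.006], [0.783, -0.622, -0.001], [0.003, 0.005, -1.0]]
wrist_force: [0.2, -0.5, 0.4]
finger_gap: 0.022
```

Emit:
servo_tool([
  [[0, 0, 0, -0.03, 0, 0, 0.75], [0, 0, 0, 0, 0, 0, 0.75], [0, 0, 0, 0, 0, 0, 0.75]],
])

```text
time_s: 12.78
eef_pos: [0.5159, 0.002, 0.2452]
eef_rot: [[0.623, 0.782, -0.0], [0.782, -0.623, 0.0], [0.0, -0.0, -1.0]]
wrist_force: [-0.4, -0.2, -0.3]
finger_gap: 0.0219
```

```bash
python3 - <<'E'
from h import *
p,d=cams.snapshot("wrist"); cv2.imwrite("pics/w10.png",p)
i=cams.camera_info("wrist");K=np.array(i["camera_matrix"]);R=np.array(i["rotation"])
v,u=np.mgrid[:480,:640]
W=np.stack([(u-K[0,2])/K[0,0]*d,-(v-K[1,2])/K[1,1]*d,-d],-1)@R.T+i["xyz"]
for n,P,rr in [("L",[.5593,.1857],.017),("S",[.5494,.0446],.012)]:
    m=(np.hypot(W[...,0]-P[0],W[...,1]-P[1])<rr)&(d>0)&(W[...,2]<.06); q=W[m]
    A=np.c_[q[:,:2]-P,np.ones(len(q))]; c=np.linalg.lstsq(A,q[:,2],rcond=None)[0]
    print(n,len(q),"top z",c[2].round(4),"tilt",np.hypot(*c[:2]).round(3),w2px("wrist",[*P,.027]))
print(monitor.read_state()["wrist_force"])
E
```

```text
L 604 top z 0.0272 tilt 0.005 [215.87119535  -6.21498859]
S 636 top z 0.0271 tilt 0.011 [320.09511305 148.97528594]
[-0.12775493  0.19666275 -0.13652088]
```

View pics/w10.png

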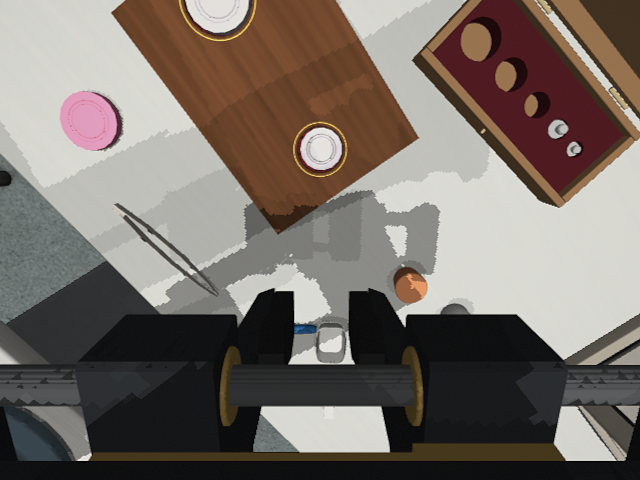

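Both discs lie flat inside their rings, with tops at about 27 mm, tilt of at most 0.011 rad, and the arm clear of everything. I hand in.

```bash
python3 -c "
from h import *
print(r.hand_in())"
```

```text
the job is handed in; nothing more can be done
None
```

Both discs are lying flat in their own pockets, and the job was handed in at about 13 s of the 45 s allowed. I pushed each one across the tray in a straight line with its rim nestled between the two partly closed fingers. I did not grip or lift either disc.

- **Seating:** The last wrist-camera depth check put the disc tops at 27.2 mm (large) and 27.1 mm (small), where a seated disc should read 27 mm. The tilts were 0.005 rad and 0.011 rad against the 0.06 rad limit.
- **Centring:** In the last picture the small disc sits inside its brass ring, and so does the visible part of the large disc, whose far side was out of frame. I judged centring by eye and did not measure it; a seated disc has only 1.5 mm of play.
- **Contact:** Wrist force was near zero at hand-in. The highest reading after any move was about 4 N, at the end of the large-disc push.
- **Bystanders:** My planned paths stayed clear of them. I did not re-measure their positions.
- **Disagreement:** Pocket positions measured from high and close views differed by about 3 mm. I used the close views for the final pushes.

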